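# Restock the glaze jar lane first-in-first-out

### The job

Restock the lane of round glaze jars so the old stock is used first: first bring the two jars already in that lane forward, in their present order, up against the stop at the lane's robot-side end and each other; only then take the two round jars from the delivery crate and stand them fully inside the same lane behind the old ones, all four upright on the lane's floor. Set the jars down rather than dropping them, never tip one over, and leave the square canisters, the tall bottle and the mug where they are.

Things in the scene. Friction and masses are not known exactly. Their poses are not given: they have to be found in the camera images.
- jar_lane: Lane of the round jars: wooden trough 280 x 86 mm (its x, y), fixed. Origin: centre of its underside, 12 mm above the table; x runs along it away from its stop (at the robot's end), z up. Floor top at z = 6 mm. Rails 8 mm thick, inner faces at y = +-35 mm, tops at z = 31 mm. Stop: lip at x = -140 to -130 mm, top at z = 22 mm; the end x = +140 mm is open. Touching jars have centres at x = -100, -40, 20, 80 mm
- deck: Plywood board 300 x 322 x 12 mm on the table that carries three like lanes side by side (104 mm between centres): one for round jars, one with a square canister, one with a tall bottle. Which lane is where, and the side of the robot on which the deck stands, vary. Fixed. Origin: centre of its underside; axes as the lanes'
- old_front: round white glaze jar with a grey lid: cylinder 60 mm in diameter to 74 mm up, then a lid 56 mm in diameter, 90 mm high in all, about 0.35 kg. Origin: centre of its underside, z up along its axis. Old stock, in the lane, the one nearer the stop but some way short of it.
- old_rear: round white glaze jar with a grey lid: cylinder 60 mm in diameter to 74 mm up, then a lid 56 mm in diameter, 90 mm high in all, about 0.35 kg. Origin: centre of its underside, z up along its axis. Old stock, in the lane, the one farther from the stop. The lane is waxed (friction about 0.3): jars slide along it easily when pushed low.
- new_a: round white glaze jar with a grey lid: cylinder 60 mm in diameter to 74 mm up, then a lid 56 mm in diameter, 90 mm high in all, about 0.35 kg. Origin: centre of its underside, z up along its axis. New stock, standing in the delivery crate.
- new_b: round white glaze jar with a grey lid: cylinder 60 mm in diameter to 74 mm up, then a lid 56 mm in diameter, 90 mm high in all, about 0.35 kg. Origin: centre of its underside, z up along its axis. New stock, standing in the delivery crate.
- crate: Low slatted wooden delivery crate, open on top, 250 x 200 mm outside (its x, y), walls 8 mm thick, 45 mm high, inner floor 8 mm above the table. Fixed. Origin: centre of its underside. It holds the two new jars and one square canister, whose places are shuffled.
- crate_tin: In the delivery crate: white square canister with a grey lid, 58 x 58 x 92 mm. Origin: centre of its underside. Another product: leave it alone.
- lane_tin: In another lane of the deck: white square canister with a grey lid, 58 x 58 x 92 mm. Origin: centre of its underside. Another product: leave it alone.
- lane_bottle: In another lane of the deck: white tall bottle with a grey cap, 48 mm in diameter, 165 mm high. Origin: centre of its underside. Leave it alone.
- mug: Terracotta mug with a handle towards its +y, 76 mm in diameter, 85 mm high, on the table at the robot's side of the crate. Origin: centre of its underside. Leave it alone.
There are look-alikes about, which are no part of the job. Leave any yellow look-alike of the new_a alone. Leave any red look-alike of the old_front alone.

How it is judged:
On the way:
1. the two old jars stand at the front of their lane, in their order, while both new jars are still out of the lane (x of old_front in the frame of jar_lane between -0.12 and -0.085 m and y of old_front in the frame of jar_lane between -0.012 and 0.012 m and z of old_front in the frame of jar_lane between 0.002 and 0.012 m and angle between each of old_front, old_rear's own z axis and vertical below 0.08 rad and linear speed of each of old_front, old_rear below 0.02 m/s and x of old_rear in the frame of jar_lane between -0.07 and -0.015 m and y of old_rear in the frame of jar_lane between -0.012 and 0.012 m and z of old_rear in the frame of jar_lane between 0.002 and 0.012 m and (y of new_a in the frame of jar_lane above 0.06 m or y of new_a in the frame of jar_lane below -0.06 m or z of new_a in the frame of jar_lane above 0.11 m) and (y of new_b in the frame of jar_lane above 0.06 m or y of new_b in the frame of jar_lane below -0.06 m or z of new_b in the frame of jar_lane above 0.11 m)), for 0.2 s.
At the end, for the whole second after the job is handed in: All four jars stand upright (0.08 rad) and still on the jar lane's floor: the front old jar within 15 mm of the stop, the rear old jar within 25 mm of its place touching behind it, both new jars (either order) behind, hanging out of the open end by 6 mm at most (x of old_front in the frame of jar_lane between -0.12 and -0.085 m and y of old_front in the frame of jar_lane between -0.012 and 0.012 m and z of old_front in the frame of jar_lane between 0.002 and 0.012 m and angle between each of old_front, old_rear, new_a, new_b's own z axis and vertical below 0.08 rad and linear speed of each of old_front, old_rear, new_a, new_b below 0.02 m/s and x of old_rear in the frame of jar_lane between -0.07 and -0.015 m and y of old_rear in the frame of jar_lane between -0.012 and 0.012 m and z of old_rear in the frame of jar_lane between 0.002 and 0.012 m and x of new_a in the frame of jar_lane between 0 and 0.116 m and y of new_a in the frame of jar_lane between -0.012 and 0.012 m and z of new_a in the frame of jar_lane between 0.002 and 0.012 m and x of new_b in the frame of jar_lane between 0 and 0.116 m and y of new_b in the frame of jar_lane between -0.012 and 0.012 m and z of new_b in the frame of jar_lane between 0.002 and 0.012 m).
It fails at once if a jar is tipped over (more than 0.6 rad) (angle between any of old_front, old_rear, new_a, new_b's own z axis and vertical above 0.6 rad).
It fails at once if a jar is dropped from a height ((height (world z) of old_front above 0.05 m and linear speed of old_front above 0.4 m/s and contact force between the fingers and old_front below 0.1 N) or (height (world z) of old_rear above 0.05 m and linear speed of old_rear above 0.4 m/s and contact force between the fingers and old_rear below 0.1 N) or (height (world z) of new_a above 0.05 m and linear speed of new_a above 0.4 m/s and contact force between the fingers and new_a below 0.1 N) or (height (world z) of new_b above 0.05 m and linear speed of new_b above 0.4 m/s and contact force between the fingers and new_b below 0.1 N)).
It fails at once if a square canister, the bottle or the mug is moved more than 25 mm or tipped over (distance of any of lane_tin, lane_bottle, crate_tin, mug from where it was at the start of the episode above 0.025 m or angle between any of lane_tin, lane_bottle, crate_tin, mug's own z axis and vertical above 0.4 rad).
It also fails if it takes over 69 s, if anything falls off the work surface, if the arm or the gripper's body presses on something with over 40 N, if the wrist force passes 120 N, or if a joint passes its speed limit or range.

### The arm

A 7-joint arm with a two-finger parallel gripper is mounted at the origin on the work surface. World frame = base frame: x ahead of the robot, y to its left, z up, the work surface at z = 0. Lengths are in m, angles in rad, forces in N, time in s.
With the tool pointing down it reaches from about 0.425 to 0.925 m from the base axis. Payload 6.8 kg.
Tool frame: the origin (TCP) lies at the very end of the fingers, on their centre line; the grasp point (between the pads) lies 19 mm behind it (r.tcp_to_grasp is the distance from the TCP to the grasp point, in m); z points along the fingers, y is the line along which they close (so a half turn about z gives the same grasp; the last joint's range is limited). The gripper opens to 85 mm and grips with 20 to 120 N. Pads are 22 mm wide; open, the fingers measure 114 mm over their backs; the gripper's body (76 mm by 85 mm) begins 54 mm behind the grasp point. The pads swing forward as they close: fully open they stand 13 mm farther back than shut.
Start: joints at [-1.21, 0.477, 0.022, 1.555, -0.011, 1.109, -0.083], TCP at [0.305, 0.602, 0.231] pointing down, gripper open.
Joint ranges: [-2.96, 2.96], [-0.34, 2.1], [-1.41, 1.46], [0.24, 2.44], [-1.37, 4.51], [0.17, 1.92], [-2.96, 2.96]. Speed limits (rad/s): [2.39, 2.39, 3.14, 3.14, 3.14, 3.14, 3.14].

### API

Orientations are given as a rotation vector (axis times angle).
In Python, from bench import r gives the robot as it stands.
- The arm moves only by the tool step_arm, never from a script. Its argument "moves" is a list of rows, each a list of 7 numbers: the shift along the tool's x, y, z in mm, then the turn, a rotation vector about the tool's x, y, z in rad, then the finger opening in mm, from 0 to 85.4. A call has 1 to 8 rows; each row is the pose to reach, as a shift and turn from the pose commanded when the call began, along the tool's axes at that moment; what a row does not reach only later rows make up. A row lasts 1/10 s, in which the tool goes at most 50 mm and 8.59 degrees, less where a joint would pass 70% of its speed; a pose out of reach is approached as far as the arm can. A call with a gripper value outside its range is refused whole. The fingers move at their own pace and stop on an object; "grip_force" is the grip in N (left out, the last holds). Time passes only in rows, so rows that repeat a pose let the fingers close. It gives the time, the measured TCP pose, the force, the opening and the grip force at its end, in the units of the state.
- r.get_obs(): the state, without advancing time (a new reading comes with each control period).
- r.grab_frame(name): name is "scene" or "top" or "wrist"; returns a dict with "image" (420x560x3 uint8, red, green, blue), "depth" (420x560 float32, m along the optical axis (not along the pixel's ray), 0 where there is no reading), "mtx" (3x3 intrinsics, pixels), "k1" (the pictures are not rectified: a ray, as slopes to the right and down, at radius r is drawn at 1 + k1 r^2 times it, then the intrinsics apply), "rvec" (rotation vector, rad) and "tvec" (3), from world to camera coordinates, as OpenCV has them. Camera axes: x right, y down, z forward; pixel columns grow to the right and rows downward; lengths in m; the calibration is good to about 2 mm. A picture is of the moment at which its call begins.
- r.hand_in(): hands the job in; it is judged then, once.
The state is a dict: "clock": time; "joints": joint angles; "qvel": joint speeds; "tau": joint torques, N m; "tcp_pos": TCP position; "orientation": TCP orientation; "contact_force": force on the tool from outside, world axes, zero at the start; "moment": the same for the moment, N m; "grip_width": finger opening in m; "gripper_force": force on a finger pad.
Only numpy, scipy, OpenCV 4.12 (cv2) and the standard library are available. Lean on these libraries where they do the work, as an engineer would, in place of code of your own. Each camera call takes 0.05 s, during which the arm holds its last target. There are 200 camera calls.

## Working session

There is one attempt and no reset: what is moved stays moved. The work goes in short steps, Python scripts to look and compute and a tool call to move; the robot and the scene stay as the last step left them, time stands still between calls to the robot, and variables do not carry over. Pictures are saved under pics/ and viewed, at most 10 in all, crops included, and the job is handed in when it is done.

Besides the shell and the picture viewer there is one more tool, called after "Emit:" as name(argument=value, ...) on one line, values as JSON. step_arm: Moves the arm, as the interface text tells. Its arguments: {"type":"object","properties":{"moves":{"type":"array","items":{"type":"array","items":{"type":"number"}}},"grip_force":{"type":"number"}},"required":["moves"]}

```bash
mkdir -p pics; ls; cat > h.py <<'E'
import numpy as np, cv2
from bench import r
def grab(n):
    f=r.grab_frame(n); np.savez('last_'+n,**f); return f
def ld(n): return dict(np.load('last_'+n+'.npz'))
def ray(f,u,v):
    K=f['mtx'];x=(u-K[0,2])/K[0,0];y=(v-K[1,2])/K[1,1];k=float(f['k1']);a,b=x,y
    for _ in range(20):
        s=1+k*(a*a+b*b);a,b=x/s,y/s
    R=cv2.Rodrigues(np.array(f['rvec'],float))[0];t=np.array(f['tvec'],float).ravel()
    return -R.T@t,R.T@np.array([a,b,1.0]),R,t
def onplane(f,u,v,z):
    c,d,_,_=ray(f,u,v);return c+d*(z-c[2])/d[2]
def cloud(f):
    h,w=f['depth'].shape;u,v=np.meshgrid(np.arange(w),np.arange(h))
    K=f['mtx'];x=(u-K[0,2])/K[0,0];y=(v-K[1,2])/K[1,1];k=float(f['k1']);a,b=x,y
    for _ in range(20):
        s=1+k*(a*a+b*b);a,b=x/s,y/s
    d=f['depth'];P=np.stack([a*d,b*d,d],-1)
    R=cv2.Rodrigues(np.array(f['rvec'],float))[0];t=np.array(f['tvec'],float).ravel()
    W=(P-t)@R; W[d==0]=np.nan; return W
E
python3 - <<'E'
from h import *
for n in('scene','top'):
    f=grab(n);cv2.imwrite(f'pics/{n}0.png',f['image'][:,:,::-1])
o=r.get_obs();print(o['tcp_pos'],o['orientation'],o['clock'])
E
```

```text
pics
[0.30475511 0.60170887 0.23040337] [-7.29606171e-01 -3.05542825e+00  2.53202539e-03] 0.1
```

View pics/top0.png

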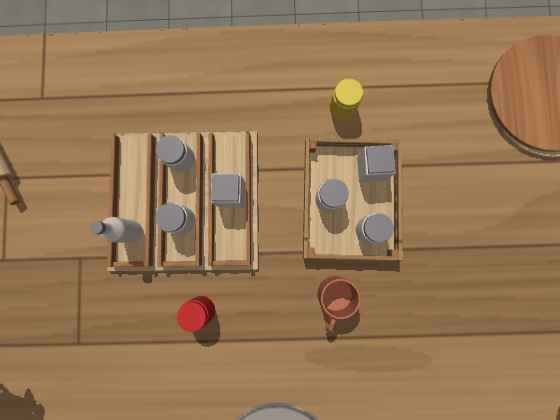

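View pics/scene0.png

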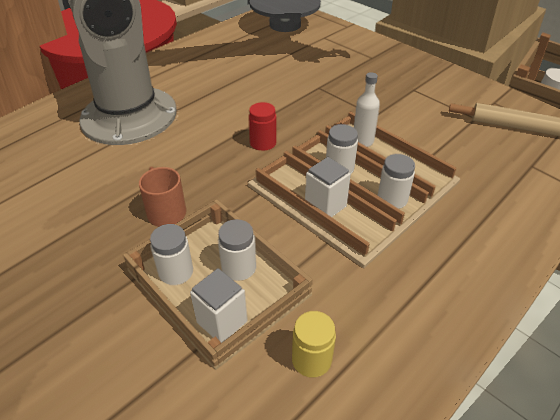

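The top view shows the middle lane with round jars at (171,150), the rear one, and (172,217), the front one. The lane's stop is at the bottom, near (180,265).

Candidates for the jars:
- **Crate:** round grey lids at (333,194) and (377,228), which are the new jars. The square lid at (379,162) is the canister.
- **Other lanes:** square canister at (227,190), bottle at (105,228).
- **Look-alikes:** yellow at (347,95), red at (195,315).

I choose the four round grey-lidded ones.

```bash
python3 - <<'E'
from h import *
f=ld('top');W=cloud(f);im=f['image'].astype(int)
c=np.vstack([np.hstack([cv2.resize(f['image'][125:275,100:270],None,fx=2.3,fy=2.3,interpolation=2)])])
c2=cv2.resize(f['image'][125:275,290:415],(int(125*2.3),c.shape[0]))
cv2.imwrite('pics/crop.png',np.hstack([c,c2])[:,:,::-1])
for nm,(u,v),z in[('rear',(171,150),.108),('front',(172,217),.108),('nA',(333,194),.098),('nB',(377,228),.098),('lt',(227,190),.11),('ct',(379,162),.1)]:
    m=np.zeros(W.shape[:2],np.uint8);m[abs(W[...,2]-z)<.008]=1
    n,L=cv2.connectedComponents(m);k=L[v,u];c,s,a=cv2.minAreaRect(np.argwhere(L==k)[:,::-1].astype(np.float32))
    (ec,er)=cv2.minEnclosingCircle(np.argwhere(L==k)[:,::-1].astype(np.float32))
    Q=W[L==k];print(nm,k,len(Q),ec,onplane(f,*ec,z).round(4),np.nanmedian(Q,0).round(4),(Q.min(0)).round(3),Q.max(0).round(3))
# rails: z about .043; fit lane
m=(abs(W[...,2]-.043)<.006);m[:, :105]=0;m[:,265:]=0;m[:125]=0;m[275:]=0
n,L,S,C=cv2.connectedComponentsWithStats(m.astype(np.uint8))
for i in range(1,n):
    if S[i,4]>60:
        Q=W[L==i][:,:2];box=cv2.minAreaRect(Q.astype(np.float32));print(S[i],np.round(cv2.boxPoints(box),4).tolist())
for nm,uv,z in[('deck tl',(118,133),.012),('deck tr',(257,131),.012),('deck br',(258,271),.012),('deck bl',(109,273),.012)]: print(nm,onplane(f,*uv,z).round(4))
E
```

```text
rear 1 651 (169.55172729492188, 149.0) [0.635  0.1873 0.108 ] [0.6358 0.1873 0.1073] [0.609 0.161 0.1  ] [0.664 0.217 0.112]
front 54 677 (169.84591674804688, 216.9779815673828) [0.503  0.1868 0.108 ] [0.5033 0.1872 0.1074] [0.476 0.161 0.1  ] [0.53  0.215 0.11 ]
nA 76 651 (333.6176452636719, 192.73529052734375) [ 0.5414 -0.1268  0.098 ] [ 0.5416 -0.1268  0.0973] [ 0.515 -0.155  0.09 ] [ 0.569 -0.101  0.101]
nB 99 683 (378.38726806640625, 227.23121643066406) [ 0.4726 -0.2091  0.098 ] [ 0.4726 -0.2093  0.0973] [ 0.446 -0.238  0.09 ] [ 0.5   -0.182  0.101]
lt 12 751 (225.5, 187.5) [0.556  0.0795 0.11  ] [0.5566 0.0806 0.1092] [0.529 0.052 0.102] [0.585 0.109 0.113]
ct 12 745 (380.5, 158.5) [ 0.605  -0.2198  0.1   ] [ 0.6045 -0.2195  0.0992] [ 0.578 -0.249  0.092] [ 0.632 -0.191  0.103]
[145 133   8 134 594] [[0.40950000286102295, 0.25060001015663147], [0.6888999938964844, 0.24469999969005585], [0.6891000270843506, 0.25450000166893005], [0.4097000062465668, 0.2605000138282776]]
[195 132   6 134 570] [[0.40869998931884766, 0.14630000293254852], [0.6872000098228455, 0.14190000295639038], 
[... 673 characters left out ...]
59   6  49 191] [[0.5306000113487244, 0.22269999980926514], [0.631600022315979, 0.22030000388622284], [0.6317999958992004, 0.22910000383853912], [0.5307999849319458, 0.23149999976158142]]
[157 227   6  40 169] [[0.40880000591278076, 0.2248000055551529], [0.48840001225471497, 0.2222999930381775], [0.4887000024318695, 0.23100000619888306], [0.4090999960899353, 0.23350000381469727]]
[107 241   5  26 121] [[0.4115999937057495, 0.32850000262260437], [0.4629000127315521, 0.32829999923706055], [0.4629000127315521, 0.33730000257492065], [0.4115999937057495, 0.3375000059604645]]
deck tl [0.7005 0.3296 0.012 ]
deck tr [0.6944 0.0234 0.012 ]
deck br [0.392  0.0281 0.012 ]
deck bl [0.3961 0.345  0.012 ]
```

View pics/crop.png

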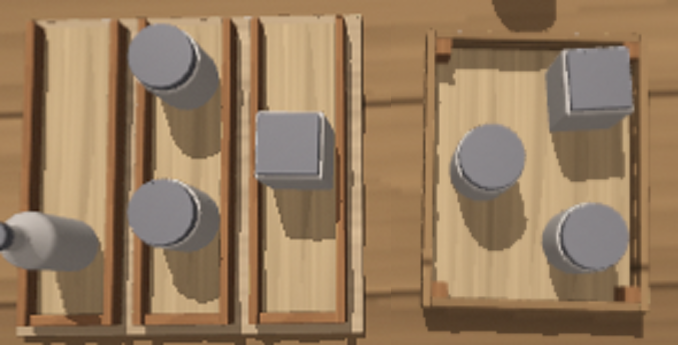

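```bash
cat > to.py <<'E'
import sys,numpy as np
from h import *
from scipy.spatial.transform import Rotation as Ro
# args: yaw of tool-y from world x (deg) or 'k', then x,y,z triplets
o=r.get_obs();R=Ro.from_rotvec(o['orientation']).as_matrix();p=np.array(o['tcp_pos'])
if sys.argv[1]=='k': T=np.zeros(3)
else:
    a=np.deg2rad(float(sys.argv[1]));y=np.array([np.cos(a),np.sin(a),0]);z=np.array([0,0,-1.])
    T=Ro.from_matrix(R.T@np.stack([np.cross(y,z),y,z],1)).as_rotvec()
print('t',round(o['clock'],2),'tcp',p.round(4),'F',np.round(o['contact_force'],1),'w',round(float(o['grip_width']),4),'turn',T.round(3))
for s in sys.argv[2:]:
    print(s,((np.array([float(v) for v in s.split(',')])-p)@R*1000).round(1))
E
python3 to.py 89 .69,.185,.231 .69,.185,.045
```

```text
t 0.1 tcp [0.3048 0.6017 0.2304] F [-0.3  0.3  0. ] w 0.0856 turn [-0.002 -0.    -0.451]
.69,.185,.231 [-5.320e+02 -1.977e+02 -2.000e-01]
.69,.185,.045 [-531.9 -197.4  185.8]
```

Emit:
step_arm(moves=[[-47,-17,0,0,0,-0.06,0],[-94,-35,0,0,0,-0.12,0],[-141,-52,0,0,0,-0.18,0],[-188,-70,0,0,0,-0.24,0],[-235,-87,0,0,0,-0.3,0],[-282,-105,0,0,0,-0.36,0],[-329,-122,0,0,0,-0.42,0],[-376,-140,0,0,0,-0.451,0]])

```text
clock: 0.9
tcp_pos: [0.5772, 0.3065, 0.231]
orientation: [-0.025, -3.141, 0.0]
contact_force: [1.1, 0.3, -0.6]
grip_width: 0.0001
gripper_force: 0.0
```

```bash
python3 to.py 89 .69,.185,.231 .69,.185,.045
```

```text
t 0.9 tcp [0.5772 0.3065 0.231 ] F [ 1.1  0.3 -0.6] w 0.0001 turn [-0.    -0.001  0.002]
.69,.185,.231 [-1.147e+02 -1.198e+02 -1.000e-01]
.69,.185,.045 [-114.8 -119.7  185.9]
```

Emit:
step_arm(moves=[[-40,-40,0,0,0,0,0],[-75,-75,0,0,0,0,0],[-105,-110,0,0,0,0,0],[-115,-120,40,0,0,0,0],[-115,-120,85,0,0,0,0],[-115,-120,130,0,0,0,0],[-115,-120,170,0,0,0,0],[-115,-120,185,0,0,0,0]])

```text
clock: 1.7
tcp_pos: [0.6857, 0.1853, 0.041]
orientation: [-0.028, -3.134, 0.004]
contact_force: [-0.4, -0.6, -0.8]
grip_width: -0.0001
gripper_force: 0.0
```

```bash
python3 to.py 89 .69,.185,.045 .542,.188,.045
```

```text
t 1.7 tcp [0.6857 0.1853 0.041 ] F [-0.4 -0.6 -0.8] w -0.0001 turn [-0.003 -0.008 -0.   ]
.69,.185,.045 [-4.3 -0.3 -4. ]
.542,.188,.045 [ 1.437e+02  1.000e-01 -2.900e+00]
```

Emit:
step_arm(moves=[[5,0,0,0,0,0,0],[12,0,0,0,0,0,0],[20,0,0,0,0,0,0],[30,0,0,0,0,0,0],[40,0,0,0,0,0,0],[50,0,0,0,0,0,0],[60,0,0,0,0,0,0],[68,0,0,0,0,0,0]])

```text
clock: 2.5
tcp_pos: [0.6202, 0.1876, 0.0465]
orientation: [0.028, 3.141, 0.0]
contact_force: [2.0, 0.4, 0.6]
grip_width: -0.0001
gripper_force: 0.0
```

Emit:
step_arm(moves=[[7,0,0,0,0,0,0],[14,0,0,0,0,0,0],[21,0,0,0,0,0,0],[28,0,0,0,0,0,0],[35,0,0,0,0,0,0],[42,0,0,0,0,0,0],[48,0,0,0,0,0,0],[52,0,0,0,0,0,0]])

```text
clock: 3.3
tcp_pos: [0.5685, 0.1885, 0.0463]
orientation: [-0.028, -3.141, 0.0]
contact_force: [2.1, 0.1, 0.8]
grip_width: 0.0004
gripper_force: 0.0
```

```bash
cat > meas.py <<'E'
from h import *
def lids(f,z,roi,minn=250):
    W=cloud(f);m=(abs(W[...,2]-z)<.008)
    m&=(W[...,0]>roi[0])&(W[...,0]<roi[1])&(W[...,1]>roi[2])&(W[...,1]<roi[3])
    n,L,S,C=cv2.connectedComponentsWithStats(m.astype(np.uint8))
    for i in range(1,n):
        if S[i,4]>minn:
            ec,er=cv2.minEnclosingCircle(np.argwhere(L==i)[:,::-1].astype(np.float32))
            p=onplane(f,*ec,z);print(S[i,4],p.round(4),'med',np.nanmedian(W[L==i],0).round(4),'lane',((p[0]-.548)*1e3).round(1),((p[1]-.1875+.017*(p[0]-.548))*1e3).round(1))
E
python3 - <<'E'
from meas import *
f=grab('top');cv2.imwrite('pics/top1.png',f['image'][:,:,::-1])
lids(f,.108,(.4,.7,.14,.24),100)
E
python3 to.py 89 .542,.188,.045
```

```text
624 [0.5241 0.188  0.108 ] med [0.5229 0.1869 0.1073] lane -23.9 0.1
691 [0.465 0.187 0.108] med [0.4651 0.1876 0.1074] lane -83.0 -1.9
t 3.35 tcp [0.5679 0.1885 0.0462] F [ 0.2  0.8 -0.9] w -0.0001 turn [-0.    -0.001  0.   ]
.542,.188,.045 [25.9 -1.   1.2]
```

View pics/top1.png

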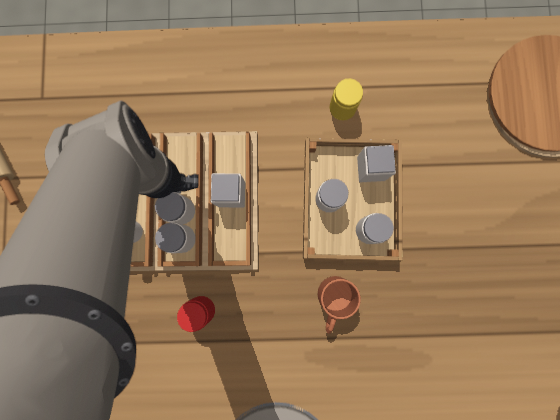

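The picture shows the two old jars touching, with lids at (172,207) and (172,238), about 17 mm short of the stop. I'll push on slowly.

Emit:
step_arm(moves=[[3,0,0,0,0,0,0],[6,0,0,0,0,0,0],[9,0,0,0,0,0,0],[12,0,0,0,0,0,0],[14,0,0,0,0,0,0],[15,0,0,0,0,0,0],[15,0,0,0,0,0,0]])

```text
clock: 4.05
tcp_pos: [0.5538, 0.1887, 0.0462]
orientation: [-0.028, -3.141, 0.0]
contact_force: [1.5, 0.2, -0.4]
grip_width: -0.0001
gripper_force: 0.0
```

```bash
python3 - <<'E'
from meas import *
f=grab('top')
lids(f,.108,(.4,.7,.14,.24),100)
E
python3 to.py 89 .575,.186,.046 .575,.186,.23
```

```text
628 [0.5151 0.1871 0.108 ] med [0.5084 0.1865 0.1073] lane -32.9 -1.0
695 [0.4509 0.1875 0.108 ] med [0.4503 0.188  0.1073] lane -97.1 -1.7
t 4.1 tcp [0.5539 0.1887 0.0462] F [1.7 0.3 0.4] w -0.0001 turn [-0.    -0.001 -0.   ]
.575,.186,.046 [-21.2  -2.3   0.2]
.575,.186,.23 [ -21.1   -2.3 -183.8]
```

Both old jars are at the front, at lane x of about -97 and -39 mm. Next I retreat and fetch the first new jar.

Emit:
step_arm(moves=[[-10,0,0,0,0,0,0],[-18,0,-20,0,0,0,0],[-20,0,-65,0,0,0,0],[-20,0,-110,0,0,0,0],[-20,0,-150,0,0,0,20],[-15,-40,-155,0,0,0,50],[-10,-90,-155,0,0,0,80],[-5,-140,-155,0,0,0,85]])

```text
clock: 4.9
tcp_pos: [0.5569, 0.048, 0.2019]
orientation: [0.025, 3.141, 0.0]
contact_force: [1.3, -0.1, 0.5]
grip_width: 0.0579
gripper_force: 0.0
```

```bash
python3 to.py 89 .5415,-.127,.18 .5415,-.127,.051
```

```text
t 4.9 tcp [0.5569 0.048  0.2019] F [ 1.3 -0.1  0.5] w 0.0579 turn [0.    0.001 0.001]
.5415,-.127,.18 [  12.5 -175.2   21.9]
.5415,-.127,.051 [  12.6 -175.3  150.9]
```

Emit:
step_arm(moves=[[5,-45,0,0,0,0,85],[10,-90,0,0,0,0,85],[12,-135,0,0,0,0,85],[12,-170,10,0,0,0,85],[12,-175,20,0,0,0,85],[12,-175,50,0,0,0,85],[12,-175,50,0,0,0,85]])

```text
clock: 5.6
tcp_pos: [0.5392, -0.1249, 0.1481]
orientation: [-0.028, -3.134, -0.002]
contact_force: [-0.3, 0.3, -0.5]
grip_width: 0.085
gripper_force: 0.0
```

```bash
python3 to.py 89 .5415,-.127,.051; python3 - <<'E'
from meas import *
f=grab('wrist');cv2.imwrite('pics/w1.png',f['image'][:,:,::-1])
lids(f,.098,(.4,.7,-.3,-.05),500)
E
```

```text
t 5.6 tcp [ 0.5392 -0.1249  0.1481] F [-0.3  0.3 -0.5] w 0.085 turn [ 0.001 -0.007 -0.   ]
.5415,-.127,.051 [-3.  -2.1 97. ]
7303 [ 0.4726 -0.2079  0.098 ] med [ 0.4729 -0.2083  0.0981] lane -75.4 -396.7
5494 [ 0.542  -0.1269  0.098 ] med [ 0.5412 -0.1269  0.0981] lane -6.0 -314.5
986 [ 0.5876 -0.2301  0.098 ] med [ 0.583  -0.2361  0.0993] lane 39.6 -416.9
590 [ 0.6127 -0.1974  0.098 ] med [ 0.6202 -0.1947  0.0989] lane 64.7 -383.8
```

View pics/w1.png

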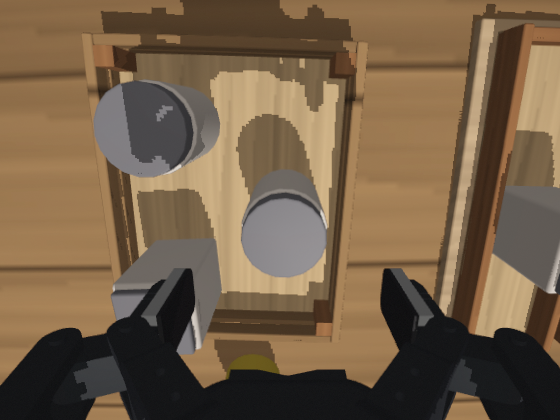

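The wrist view shows the round jar A at (284,235) between the fingers. Its position agrees with the top view, so I descend.

Emit:
step_arm(moves=[[0,0,30,0,0,0,85],[0,0,60,0,0,0,85],[0,0,85,0,0,0,85],[0,0,98,0,0,0,85],[0,0,101,0,0,0,85],[0,0,101,0,0,0,85],[0,0,101,0,0,0,75]])

```text
clock: 6.35
tcp_pos: [0.5427, -0.1257, 0.0516]
orientation: [0.028, 3.139, -0.0]
contact_force: [0.1, -0.5, 0.1]
grip_width: 0.0753
gripper_force: 0.0
```

Emit:
step_arm(moves=[[0,0,0,0,0,0,65],[0,0,0,0,0,0,50],[0,0,0,0,0,0,50],[0,0,0,0,0,0,50],[0,0,0,0,0,0,50]], grip_force=30)

```text
clock: 6.85
tcp_pos: [0.5425, -0.1259, 0.0516]
orientation: [0.028, 3.139, -0.0]
contact_force: [-1.5, 0.5, 5.8]
grip_width: 0.0593
gripper_force: 31.4
```

Emit:
step_arm(moves=[[0,0,-10,0,0,0,50],[0,0,-35,0,0,0,50],[0,0,-65,0,0,0,50],[0,0,-95,0,0,0,50],[0,0,-125,0,0,0,50],[0,0,-138,0,0,0,50],[0,0,-140,0,0,0,50]], grip_force=40)

```text
clock: 7.55
tcp_pos: [0.5424, -0.1257, 0.1921]
orientation: [0.028, 3.138, -0.0]
contact_force: [-0.2, 1.0, -3.0]
grip_width: 0.0586
gripper_force: 44.1
```

```bash
python3 to.py 89 .573,.187,.192 .573,.187,.062
```

```text
t 7.55 tcp [ 0.5424 -0.1257  0.1921] F [-0.2  1.  -3. ] w 0.0586 turn [-0.     0.003 -0.   ]
.573,.187,.192 [-2.500e+01  3.132e+02  1.000e-01]
.573,.187,.062 [-24.5 313.3 130.1]
```

Emit:
step_arm(moves=[[-3,20,0,0,0,0,50],[-6,60,0,0,0,0,50],[-9,105,0,0,0,0,50],[-12,150,0,0,0,0,50],[-15,195,0,0,0,0,50],[-19,240,0,0,0,0,50],[-22,280,0,0,0,0,50],[-24,303,0,0,0,0,50]])

```text
clock: 8.35
tcp_pos: [0.5694, 0.1814, 0.1882]
orientation: [-0.021, -3.138, -0.001]
contact_force: [0.4, -0.1, -2.6]
grip_width: 0.0593
gripper_force: 44.1
```

Emit:
step_arm(moves=[[-1,10,0,0,0,0,50],[-1,10,20,0,0,0,50],[-1,10,45,0,0,0,50],[-1,10,70,0,0,0,50],[-1,10,80,0,0,0,50],[-1,10,80,0,0,0,50]])

```text
clock: 8.95
tcp_pos: [0.5709, 0.1851, 0.1083]
orientation: [-0.03, -3.138, 0.004]
contact_force: [0.6, -0.1, -1.9]
grip_width: 0.0589
gripper_force: 44.2
```

```bash
python3 to.py 89 .573,.187,.062; python3 - <<'E'
from h import *
f=grab('scene');i=f['image'][90:270,230:480];cv2.imwrite('pics/s1.png',cv2.resize(i,None,fx=3,fy=3)[:,:,::-1])
E
```

```text
t 8.95 tcp [0.5709 0.1851 0.1083] F [ 0.6 -0.1 -1.9] w 0.0589 turn [-0.002 -0.004 -0.002]
.573,.187,.062 [-2.2  2.  46.3]
```

View pics/s1.png

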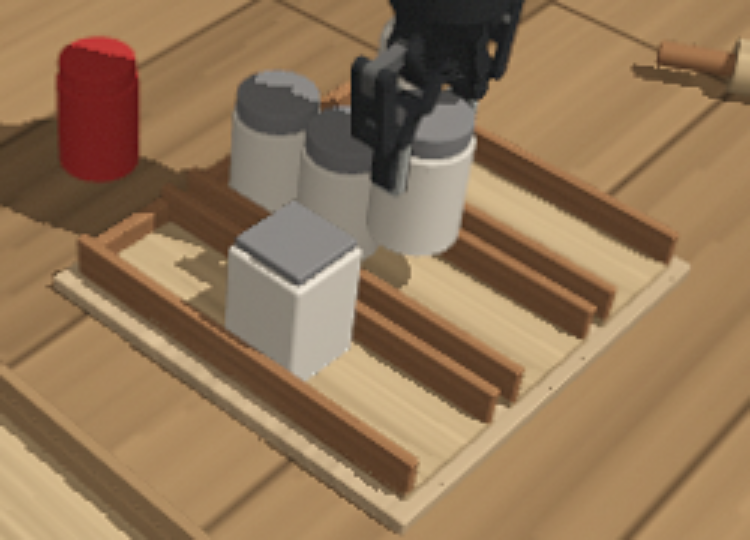

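The scene view shows jar A held over the lane, just behind the rear old jar, with nothing touching. I'll shift it back slightly and lower it.

Emit:
step_arm(moves=[[-3,1,5,0,0,0,50],[-3,1,13,0,0,0,50],[-3,1,21,0,0,0,50],[-3,1,29,0,0,0,50],[-3,1,36,0,0,0,50],[-3,1,42,0,0,0,50],[-3,1,46,0,0,0,50],[-3,1,46,0,0,0,50]])

```text
clock: 9.8
tcp_pos: [0.5748, 0.1877, 0.0636]
orientation: [-0.028, -3.14, 0.001]
contact_force: [-0.4, 0.8, -2.3]
grip_width: 0.0593
gripper_force: 44.2
```

```bash
python3 to.py 89 .573,.187,.062
```

```text
t 9.8 tcp [0.5748 0.1877 0.0636] F [-0.4  0.8 -2.3] w 0.0593 turn [-0.    -0.001 -0.   ]
.573,.187,.062 [ 1.8 -0.7  1.6]
```

Emit:
step_arm(moves=[[0,0,1,0,0,0,50],[0,0,2,0,0,0,50],[0,0,2,0,0,0,50],[0,0,2,0,0,0,50]])

```text
clock: 10.2
tcp_pos: [0.5753, 0.1879, 0.0625]
orientation: [0.028, 3.141, 0.0]
contact_force: [-0.2, -0.7, -3.0]
grip_width: 0.0585
gripper_force: 44.2
```

Emit:
step_arm(moves=[[0,0,1,0,0,0,50],[0,0,2,0,0,0,50],[0,0,2,0,0,0,50]])

```text
clock: 10.5
tcp_pos: [0.5755, 0.188, 0.0617]
orientation: [0.028, 3.141, 0.001]
contact_force: [-4.2, -1.8, 10.0]
grip_width: 0.0592
gripper_force: 45.5
```

The jar is on the floor. Now I release it and retreat.

Emit:
step_arm(moves=[[0,0,0,0,0,0,64],[0,0,0,0,0,0,72],[0,0,0,0,0,0,80],[0,0,0,0,0,0,80],[0,0,-20,0,0,0,80],[0,0,-60,0,0,0,80],[0,0,-105,0,0,0,80],[0,0,-130,0,0,0,80]])

```text
clock: 11.3
tcp_pos: [0.5766, 0.1882, 0.1938]
orientation: [0.028, 3.138, 0.003]
contact_force: [0.7, 1.1, 0.5]
grip_width: 0.0803
gripper_force: 0.0
```

```bash
python3 to.py 89 .4728,-.2085,.19 .4728,-.2085,.051
```

```text
t 11.3 tcp [0.5766 0.1882 0.1938] F [0.7 1.1 0.5] w 0.0803 turn [ 0.002  0.004 -0.001]
.4728,-.2085,.19 [  96.6 -398.6    2.8]
.4728,-.2085,.051 [  97.2 -398.8  141.8]
```

Emit:
step_arm(moves=[[10,-45,0,0,0,0,85],[22,-90,0,0,0,0,85],[33,-135,0,0,0,0,85],[44,-180,0,0,0,0,85],[55,-225,0,0,0,0,85],[66,-270,0,0,0,0,85],[77,-315,0,0,0,0,85],[88,-360,0,0,0,0,85]])

```text
clock: 12.1
tcp_pos: [0.4801, -0.1722, 0.1905]
orientation: [0.028, 3.141, 0.0]
contact_force: [1.4, -1.4, 0.1]
grip_width: 0.085
gripper_force: 0.0
```

```bash
python3 to.py 89 .4728,-.2085,.19 .4728,-.2085,.051; python3 - <<'E'
from meas import *
f=grab('top')
lids(f,.108,(.4,.7,.14,.24),100)
E
```

```text
t 12.1 tcp [ 0.4801 -0.1722  0.1905] F [ 1.4 -1.4  0.1] w 0.085 turn [ 0.     0.001 -0.   ]
.4728,-.2085,.19 [  6.7 -36.4   0.5]
.4728,-.2085,.051 [  6.8 -36.4 139.5]
664 [0.5744 0.1867 0.108 ] med [0.5746 0.1868 0.1073] lane 26.4 -0.4
674 [0.5098 0.1884 0.108 ] med [0.5101 0.1886 0.1073] lane -38.2 0.2
694 [0.4499 0.1875 0.108 ] med [0.4502 0.1881 0.1075] lane -98.1 -1.7
```

Emit:
step_arm(moves=[[5,-28,0,0,0,0,85],[7,-36,20,0,0,0,85],[7,-36,55,0,0,0,85],[7,-36,90,0,0,0,85],[7,-36,115,0,0,0,85],[7,-36,132,0,0,0,85],[7,-36,139,0,0,0,85],[7,-36,139,0,0,0,80]])

```text
clock: 12.95
tcp_pos: [0.4728, -0.2061, 0.0506]
orientation: [-0.028, -3.14, -0.001]
contact_force: [0.1, 0.8, 0.3]
grip_width: 0.0799
gripper_force: 0.0
```

Emit:
step_arm(moves=[[0,0,0,0,0,0,65],[0,0,0,0,0,0,50],[0,0,0,0,0,0,50],[0,0,0,0,0,0,50],[0,0,0,0,0,0,50],[0,0,0,0,0,0,50]], grip_force=40)

```text
clock: 13.55
tcp_pos: [0.4742, -0.2072, 0.0527]
orientation: [0.029, 3.139, -0.002]
contact_force: [-0.6, -1.0, 7.1]
grip_width: 0.0586
gripper_force: 43.6
```

```bash
python3 to.py 89 .4728,-.2085,.051
```

```text
t 13.55 tcp [ 0.4742 -0.2072  0.0527] F [-0.6 -1.   7.1] w 0.0586 turn [-0.001  0.003 -0.001]
.4728,-.2085,.051 [ 1.4 -1.3  1.7]
```

Emit:
step_arm(moves=[[0,0,-10,0,0,0,50],[0,0,-35,0,0,0,50],[0,0,-65,0,0,0,50],[0,0,-95,0,0,0,50],[0,0,-125,0,0,0,50],[0,0,-140,0,0,0,50],[0,0,-142,0,0,0,50]])

```text
clock: 14.25
tcp_pos: [0.474, -0.2064, 0.1956]
orientation: [0.028, 3.138, -0.001]
contact_force: [-0.3, 0.1, -3.3]
grip_width: 0.0588
gripper_force: 44.7
```

```bash
python3 to.py 89 .640,.1865,.192 .640,.1865,.063
```

```text
t 14.25 tcp [ 0.474  -0.2064  0.1956] F [-0.3  0.1 -3.3] w 0.0588 turn [-0.     0.004 -0.   ]
.640,.1865,.192 [-159.   395.8    4.1]
.640,.1865,.063 [-158.5  395.9  133.1]
```

Emit:
step_arm(moves=[[-8,20,0,0,0,0,50],[-24,60,0,0,0,0,50],[-41,103,0,0,0,0,50],[-58,146,0,0,0,0,50],[-75,189,0,0,0,0,50],[-92,232,0,0,0,0,50],[-109,275,0,0,0,0,50],[-126,318,0,0,0,0,50]])

```text
clock: 15.05
tcp_pos: [0.604, 0.1111, 0.1918]
orientation: [-0.028, -3.139, 0.001]
contact_force: [1.3, -0.7, -3.3]
grip_width: 0.059
gripper_force: 44.7
```

Emit:
step_arm(moves=[[-16,40,0,0,0,0,50],[-28,66,0,0,0,0,50],[-33,78,0,0,0,0,50],[-33,78,20,0,0,0,50],[-33,78,45,0,0,0,50],[-33,78,70,0,0,0,50],[-33,78,80,0,0,0,50],[-33,78,80,0,0,0,50]])

```text
clock: 15.85
tcp_pos: [0.6374, 0.1853, 0.111]
orientation: [-0.029, -3.137, 0.003]
contact_force: [0.7, 0.3, -4.2]
grip_width: 0.0588
gripper_force: 44.6
```

```bash
python3 to.py 89 .640,.1865,.063
```

```text
t 15.85 tcp [0.6374 0.1853 0.111 ] F [ 0.7  0.3 -4.2] w 0.0588 turn [-0.002 -0.005 -0.001]
.640,.1865,.063 [-2.8  1.3 48. ]
```

Emit:
step_arm(moves=[[-1,0,8,0,0,0,50],[-1,0,16,0,0,0,50],[-1,0,24,0,0,0,50],[-1,0,32,0,0,0,50],[-1,0,39,0,0,0,50],[-1,0,45,0,0,0,50],[-1,0,48,0,0,0,50],[-1,0,48,0,0,0,50]])

```text
clock: 16.65
tcp_pos: [0.6399, 0.1866, 0.0647]
orientation: [-0.028, -3.141, 0.0]
contact_force: [0.0, -0.3, -3.2]
grip_width: 0.0589
gripper_force: 44.6
```

Emit:
step_arm(moves=[[0,0,1,0,0,0,50],[0,0,1,0,0,0,50],[0,0,1,0,0,0,50]])

```text
clock: 16.95
tcp_pos: [0.6404, 0.1867, 0.0646]
orientation: [0.028, 3.141, 0.0]
contact_force: [-0.7, 0.6, -4.6]
grip_width: 0.0587
gripper_force: 44.6
```

Emit:
step_arm(moves=[[0,0,1,0,0,0,50],[0,0,2,0,0,0,50],[0,0,2,0,0,0,50],[0,0,2,0,0,0,50]])

```text
clock: 17.35
tcp_pos: [0.6404, 0.1868, 0.0628]
orientation: [0.028, 3.141, 0.0]
contact_force: [-1.9, -0.5, 3.2]
grip_width: 0.0586
gripper_force: 45.1
```

Touchdown, so I release.

Emit:
step_arm(moves=[[0,0,0,0,0,0,64],[0,0,0,0,0,0,72],[0,0,0,0,0,0,80],[0,0,0,0,0,0,80],[0,0,-20,0,0,0,80],[0,0,-60,0,0,0,80],[0,0,-105,0,0,0,80],[0,0,-130,0,0,0,80]])

```text
clock: 18.15
tcp_pos: [0.6418, 0.187, 0.1963]
orientation: [0.028, 3.137, 0.003]
contact_force: [1.1, 0.4, -0.4]
grip_width: 0.0801
gripper_force: 0.0
```

Emit:
step_arm(moves=[[0,-45,0,0,0,0,80],[0,-90,0,0,0,0,80],[0,-135,0,0,0,0,80],[0,-180,0,0,0,0,80],[0,-225,0,0,0,0,80],[0,-240,0,0,0,0,80],[0,-240,0,0,0,0,80]])

```text
clock: 18.85
tcp_pos: [0.6356, -0.0573, 0.1924]
orientation: [0.037, 3.141, -0.002]
contact_force: [0.2, 0.1, 0.3]
grip_width: 0.08
gripper_force: 0.0
```

```bash
python3 - <<'E'
from meas import *
f=grab('top');cv2.imwrite('pics/top2.png',f['image'][:,:,::-1])
lids(f,.108,(.4,.7,.14,.24),100)
E
```

```text
655 [0.6379 0.1855 0.108 ] med [0.6381 0.1861 0.1072] lane 89.9 -0.5
661 [0.5742 0.1867 0.108 ] med [0.5745 0.1867 0.1073] lane 26.2 -0.4
673 [0.5098 0.1881 0.108 ] med [0.5101 0.1887 0.1073] lane -38.2 -0.0
693 [0.4499 0.1875 0.108 ] med [0.4502 0.1879 0.1074] lane -98.1 -1.7
```

View pics/top2.png

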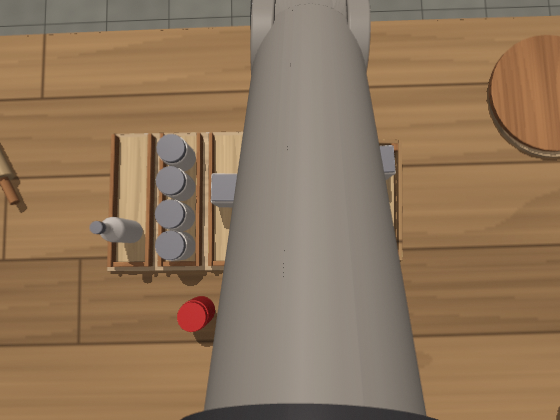

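The lids at (171,149), (171,181), (171,213) and (171,245) show all four jars upright in the lane, each well inside its limits. The bottle and the lane canister haven't moved.

```bash
python3 -c "from bench import r; print(r.hand_in())"
```

```text
the job is handed in; nothing more can be done
None
```

The job is handed in at about 19 s: the two old jars stand at the stop in their order with the two new jars behind them, all four upright in the lane and within the limits by my last camera measurement; the judge's verdict was not shown.

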